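# Stand the toppled oil bottle back in the condiment tray

### The job

The square oil bottle has fallen over on the baking table. Stand it upright again on the empty cork mat in the wooden tray, centred from side to side on the mat, and slide it back until one of its flat sides sits flush against the tray's raised back ledge. Treat it gently as glass, without knocking it hard on the tray or mat, and leave the jars and the other things on the table where they are.

Things in the scene. Friction and masses are not known exactly. Their poses are not given: they have to be found in the camera images.
- bottle: Dark green glass bottle, 200 mm tall, starts lying on a flat side. Origin: centre of its underside; z along it to the neck, x and y square to its flat sides. Square body 60 x 60 mm from z = 0 to 115 mm, shoulder to 130, round neck 28 mm in diameter from 130 to 188, steel stopper 32 mm in diameter from 188 to 200. About 0.45 kg (varies), centre of mass near z = 65 mm.
- tray: Fixed wooden tray, a flat floor with one raised ledge along its back. Origin: centre of the underside, on the table; z up, x towards the ledge, y along it. Floor 340 mm along y, x = -70 to 50 mm, top at z = 12 mm. Ledge: inner face at x = 50 mm, 10 mm thick, top at z = 60 mm. Three places at y = -100, 0, 100 mm: two hold jars, one the empty mat.
- mat: Square cork mat 80 x 80 x 4 mm, fixed on the tray floor, its back edge at the ledge (centre at x = 10 mm in the tray's frame), same axes as the tray. Origin at the centre of its underside; its top is 4 mm above that (16 mm above the table).
- tall_jar: Loose white ceramic jar standing in the tray, 76 mm in diameter, 108 mm tall. Origin at the centre of its underside, z up. Bystander.
- low_jar: Loose white ceramic jar with a wooden lid and a small ball knob, standing in the tray, 74 mm in diameter, 91 mm tall. Origin at the centre of its underside, z up. Bystander.
- measuring_cup: Loose steel mug, 72 mm in diameter, 75 mm tall, handle at its +y side. Origin at the centre of its underside. Bystander.
- scraper: Loose dough scraper lying flat, blade 100 x 70 mm along +x, wooden grip 100 mm wide and 20 mm thick at x = -55 mm. Origin on the table below the blade's centre. Bystander.
- pastry_brush: Loose pastry brush lying flat, about 195 mm long along its x, handle to -x (from x = -115 to +79 mm), 40 mm wide at the bristle end, 14 mm thick. Origin on its underside. Bystander.

How it is judged:
By the outcome, as a careful person would: the job done as asked, in the order asked, and still so for the second after the job is handed in, with the robot touching nothing.
It also fails if it takes over 58 s, if anything falls off the work surface, if the arm or the gripper's body presses on something with over 40 N, if the wrist force passes 120 N, or if a joint passes its speed limit or range.

### The arm

A 7-joint arm with a two-finger parallel gripper is mounted at the origin on the work surface. World frame = base frame: x ahead of the robot, y to its left, z up, the work surface at z = 0. Lengths are in m, angles in rad, forces in N, time in s.
With the tool pointing down it reaches from about 0.4 to 0.85 m from the base axis. Payload 4.5 kg.
Tool frame: the origin (TCP) lies between the finger pads; the fingertips stand r.tip_reach ahead of it and the grasp point (between the pads) lies 3 mm ahead of it (r.tip_reach is the distance from the TCP to the fingertips, in m); z points along the fingers, y is the line along which they close (so a half turn about z gives the same grasp; the last joint's range is limited). The gripper opens to 88 mm and grips with 3 to 60 N. Pads are 18 mm wide; open, the fingers measure 123 mm over their backs; the gripper's body (75 mm by 187 mm) begins 45 mm behind the grasp point.
Start: joints at [0.034, 0.689, -0.195, 1.565, 0.157, 0.902, -0.215], TCP at [0.625, 0, 0.261] pointing down, gripper open.
Joint ranges: [-3.01, 3.01], [-0.46, 2.08], [-1.47, 1.51], [0.13, 2.56], [-1, 4.14], [0.04, 2.09], [-2.66, 2.66]. Speed limits (rad/s): [2.57, 2.57, 3.14, 3.14, 3.14, 3.14, 3.14].

### API

Orientations are given as a unit quaternion [x, y, z, w].
In Python, from plant import r gives the robot as it stands.
- The arm moves only by the tool step_arm, never from a script. Its argument "motion" is a list of rows, each an object with "dp": the shift along the tool's x, y, z in mm, a list of three; "twist": the turn, a rotation vector about the tool's x, y, z in rad, a list of three; "hand": the opening, from -1 (shut) to 1 (fully open). In form: [{"dp": [dx, dy, dz], "twist": [rx, ry, rz], "hand": hand}, ...]. A call has 1 to 5 rows; each row is the pose to reach, as a shift and turn from the pose commanded when the call began, along the tool's axes at that moment; what a row does not reach only later rows make up. A row lasts 1/8 s, in which the tool goes at most 62.5 mm and 10.7 degrees, less where a joint would pass 70% of its speed; a pose out of reach is approached as far as the arm can. A call with a gripper value outside its range is refused whole. The fingers move at their own pace and stop on an object; "force" is the grip in N (left out, the last holds). Time passes only in rows, so rows that repeat a pose let the fingers close. It gives the time, the measured TCP pose, the force, the opening and the grip force at its end, in the units of the state.
- r.get_state(): the state, without advancing time (a new reading comes with each control period).
- r.snapshot(name): name is "scene" or "side" or "wrist"; returns a dict with "pixels" (420x560x3 uint8, red, green, blue), "depth" (420x560 float32, m along the optical axis (not along the pixel's ray), 0 where there is no reading), "fx", "fy", "cx", "cy" (pixels), "xyz" and "orientation" of the camera in the world; the wrist camera has in their place "mount" (4x4, takes a point from camera to tool coordinates, whose origin is the TCP and whose axes are the flange's). Camera axes: x right, y down, z forward; pixel columns grow to the right and rows downward; lengths in m; the calibration is good to about 2 mm. A picture is of the moment at which its call begins: read the wrist's pose just before it.
- r.finish_job(): hands the job in; it is judged then, once.
Trained networks look in the newest picture that a camera, given by its name, has taken for a name from the list of things; names that differ only in an ending like _2 or _b are one class to them, and where a whole thing is asked for, a point or a joint stands for the part that bears it (a point fixed in the world has none). Each returns a list of dicts, best first, with "score" (0 to 1); they miss things now and then, are a little off and sometimes report something else, mostly with a low value. They report only what shows in the picture. A call takes as long as a camera call.
- r.search_frame(camera, thing): "at" ([x, y, z] in m, in the coordinates of the camera as it stood for that picture, good to about 4 mm: the middle of the surface that is visible of it).
The state is a dict: "clock": time; "q": joint angles; "qd": joint speeds; "joint_torque": joint torques, N m; "tool_pos": TCP position; "eef_rot": TCP orientation; "contact_force": force on the tool from outside, world axes, zero at the start; "moment": the same for the moment, N m; "opening": opening from 0.0 (shut) to 1.0 (fully open); "finger_force": force on a finger pad.
Only numpy, scipy, OpenCV 4.12 (cv2) and the standard library are available. Lean on these libraries where they do the work, as an engineer would, in place of code of your own. Each camera call takes 0.05 s, during which the arm holds its last target. There are 200 camera calls.

## Working session

There is one attempt and no reset: what is moved stays moved. The work goes in short steps, Python scripts to look and compute and a tool call to move; the robot and the scene stay as the last step left them, time stands still between calls to the robot, and variables do not carry over. Pictures are saved under pics/ and viewed, at most 10 in all, crops included, and the job is handed in when it is done.

Besides the shell and the picture viewer there is one more tool, called after "Request:" as name([rows], argument=value, ...), one row to a line, values as JSON. step_arm: Moves the arm, as the interface text tells. Its arguments: {"type":"object","properties":{"motion":{"type":"array"},"force":{"type":"number"}},"required":["motion"]}

```bash
mkdir -p pics
cat > h.py <<'E'
import numpy as np, cv2
from scipy.spatial.transform import Rotation as R
from plant import r
def cam(name, save=None):
    st=r.get_state(); s=r.snapshot(name)
    if name=='wrist':
        T=np.eye(4);T[:3,:3]=R.from_quat(st['eef_rot']).as_matrix();T[:3,3]=st['tool_pos'];T=T@np.array(s['mount'])
    else:
        T=np.eye(4);o=np.array(s['orientation']);T[:3,:3]=R.from_quat(o).as_matrix() if o.shape==(4,) else o;T[:3,3]=s['xyz']
    if save: cv2.imwrite('pics/'+save,s['pixels'][:,:,::-1])
    d=s['depth'];v,u=np.indices(d.shape)
    P=np.stack([(u-s['cx'])/s['fx']*d,(v-s['cy'])/s['fy']*d,d],-1)@T[:3,:3].T+T[:3,3]
    P[d<=0]=np.nan
    return s,T,P
def find(name,T,thing):
    return [(round(x['score'],2),np.round(T[:3,:3]@np.array(x['at'])+T[:3,3],3).tolist()) for x in r.search_frame(name,thing)]
E
python3 - <<'E'
from h import *
print(r.get_state(), r.tip_reach)
for c in ['scene','side']:
    s,T,P=cam(c,c+'0.png'); print(c,np.round(T,3).tolist(),s['fx'],s['cx'],s['cy'])
    for t in ['bottle','tray','mat','tall_jar','low_jar','measuring_cup','scraper','pastry_brush']: print(t,find(c,T,t))
a=cv2.imread('pics/scene0.png');
E
```

```text
{'clock': 0.0, 'q': array([ 0.03376389,  0.68999548, -0.19451145,  1.56633735,  0.15728719,
        0.90245343, -0.21509198]), 'qd': array([ 1.19278619e-03,  1.09670491e-03, -3.93677496e-04, -3.39410898e-04,
       -1.66515371e-03,  5.60411983e-05, -6.75888461e-04]), 'joint_torque': array([ 3.38560185e-04, -5.27571630e+01, -1.26686912e+00, -1.53434461e+01,
       -5.26333472e-02,  6.56995355e-03,  1.65937727e-04]), 'tool_pos': array([ 6.24421046e-01, -1.97338299e-05,  2.59904512e-01]), 'eef_rot': array([ 7.07064841e-01,  7.07148143e-01, -6.77141478e-04, -5.95867141e-04]), 'contact_force': array([-0.39429611,  0.73714473, -0.30185154]), 'moment': array([ 0.06162927, -0.04828593,  0.03064093]), 'finger_force': 0.0, 'opening': 0.9992525729607341} 0.022
scene [[0.703, 0.578, -0.414, 1.036], [0.711, -0.581, 0.395, -0.612], [-0.012, -0.572, -0.82, 1.144], [0.0, 0.0, 0.0, 1.0]] 444.16953567648335 277.50911576013317 206.8286030691802
bottle [(0.68, [0.406, -0.282, 0.055])]
tray [(0.67, [0.663, 0.055, 0.01])]
mat [(0.65, [0.63, 0.238, 0.016])]
tall_jar [(0.81, [0.625, 0.013, 0.119])]
low_jar [(0.78, [0.641, 0.113, 0.079]), (0.68, [0.626, 0.014, 0.115])]
measuring_cup [(0.83, [0.374, 0.088, 0.047])]
scraper []
pastry_brush [(0.59, [0.647, -0.525, 0.013])]
side [[-0.922, -0.291, 0.257, 0.074], [-0.388, 0.708, -0.59, 0.896], [-0.01, -0.644, -0.765, 1.302], [0.0, 0.0, 0.0, 1.0]] 496.80800134515005 286.140055763861 211.51052797917774
bottle [(0.92, [0.393, -0.261, 0.049])]
tray [(0.63, [0.588, 0.177, 0.014]), (0.59, [0.629, -0.516, 0.013])]
mat [(0.62, [0.628, 0.235, 0.017])]
tall_jar [(0.58, [0.608, 0.052, 0.106])]
low_jar [(0.64, [0.615, 0.148, 0.087])]
measuring_cup [(0.96, [0.362, 0.098, 0.043])]
scraper [(0.89, [0.359, 0.334, 0.001])]
pastry_brush [(0.69, [0.628, -0.517, 0.013]), (0.48, [0.616, 0.147, 0.084]), (0.34, [0.359, 0.333, 0.002])]
```

View pics/scene0.png

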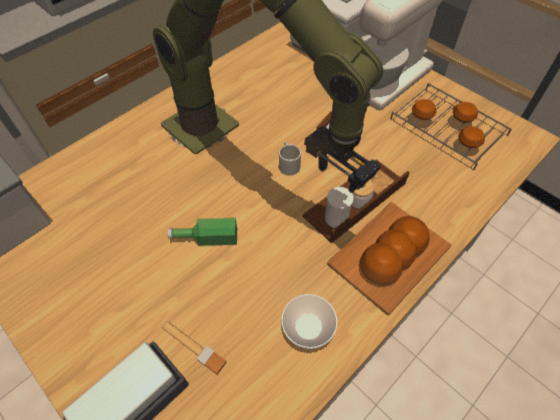

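View pics/side0.png

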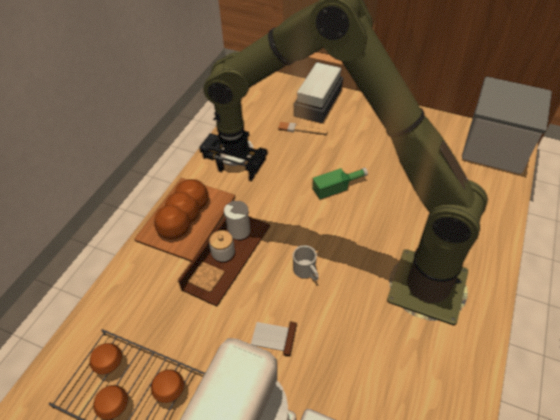

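The scene view shows the green bottle lying at about (215,232), its neck pointing left to (175,233). The tray is at about (355,190) with the ledge on its far side, and the gripper hides the mat. The side view shows the mat free at (207,278), next to the low jar (222,247), and the bottle at (335,182). Next I'll measure them.

Run:
```python
from h import *
print([a for a in dir(r) if not a.startswith('_')])
for c in ['scene','side']:
    s,T,P=cam(c)
    px=s['pixels'].astype(int); g=(px[...,1]>px[...,0]*1.4)&(px[...,1]>px[...,2]*1.4)&(px[...,1]>50)
    g&=(abs(P[...,0]-.4)<.2)&(abs(P[...,1]+.27)<.2)
    Q=P[g]; print(c,len(Q),'zpct',np.round(np.percentile(Q[:,2],[2,50,90,98]),3))
    top=Q[Q[:,2]>.052]; rc=cv2.minAreaRect((top[:,:2]*1000).astype(np.float32)); print('body top',len(top),rc)
    print('top z',np.median(top[:,2]))
    # whole axis incl. neck: points by PCA on top
    near=P[(abs(P[...,0]-.39)<.16)&(abs(P[...,1]+.28)<.16)&(P[...,2]>.012)]
    print('all',len(near),cv2.minAreaRect((near[:,:2]*1000).astype(np.float32)))
    nk=near[(near[:,2]>.036)&(near[:,2]<.05)]; print('neck-ish mean',nk.mean(0), len(nk))
    # tray
    W=(abs(P[...,0]-.64)<.12)&(P[...,1]>-.1)&(P[...,1]<.36)
    for n,(a,b) in dict(floor=(.008,.0135),mat=(.0136,.020),ledge=(.056,.064)).items():
        q=P[W&(P[...,2]>a)&(P[...,2]<b)]
        if n=='mat': q=q[q[:,1]>.17]
        if n=='ledge': q=q[q[:,0]>.6]
        if len(q)>20: print(n,len(q),np.round(q.mean(0),3),cv2.minAreaRect((q[:,:2]*1000).astype(np.float32)), np.round(np.percentile(q,[1,99],axis=0),3).tolist())
```

```text
['Unreachable', 'finish_job', 'get_state', 'search_frame', 'snapshot', 'tip_reach']
scene 1110 zpct [0.013 0.057 0.062 0.064]
body top 668 ((410.04229736328125, -267.8098449707031), (119.83318328857422, 57.369998931884766), 47.42708206176758)
top z 0.05990903845402096
all 1309 ((380.0868225097656, -294.8121032714844), (200.45806884765625, 64.38993072509766), 46.59782028198242)
neck-ish mean [ 0.37127881 -0.32187575  0.04274865] 308
floor 775 [0.61  0.083 0.011] ((654.232666015625, 102.77133178710938), (396.68975830078125, 221.21421813964844), 86.39910125732422) [[0.539, -0.066, 0.008], [0.742, 0.303, 0.013]]
mat 394 [0.661 0.223 0.016] ((675.3568115234375, 231.5457763671875), (118.02873992919922, 175.77651977539062), 85.8084716796875) [[0.598, 0.171, 0.014], [0.758, 0.292, 0.02]]
ledge 372 [0.666 0.108 0.06 ] ((642.8241577148438, 130.9452667236328), (341.7726135253906, 68.35364532470703), 86.43816375732422) [[0.611, -0.038, 0.056], [0.685, 0.294, 0.064]]
side 705 zpct [0.015 0.055 0.063 0.066]
body top 402 ((385.3701171875, -279.67584228515625), (176.43368530273438, 59.41481018066406), 47.52226257324219)
top z 0.059841213117094005
all 898 ((377.7259216308594, -290.384521484375), (202.42396545410156, 65.81944274902344), 46.80232620239258)
neck-ish mean [ 0.3627     -0.2891496   0.04273056] 197
floor 1477 [0.603 0.157 0.011] ((641.8265991210938, 125.14094543457031), (445.15069580078125, 239.8076934814453), 88.63188934326172) [[0.537, -0.068, 0.008], [0.755, 0.305, 0.013]]
mat 809 [0.632 0.231 0.016] ((653.7784423828125, 239.89935302734375), (139.8248291015625, 213.13134765625), 89.3155288696289) [[0.551, 0.172, 0.014], [0.755, 0.306, 0.02]]
ledge 243 [0.664 0.173 0.06 ] ((690.057861328125, 155.6603546142578), (249.02662658691406, 162.5101776123047), 62.666954040527344) [[0.603, 0.036, 0.056], [0.684, 0.299, 0.064]]
```

```bash
cat >> h.py <<'E'
def pose(head,pitch,gp):
    """tool z heading (rad), pitch below horizontal; y horizontal; gp grasp point; returns TCP pos, R"""
    z=np.array([np.cos(head)*np.cos(pitch),np.sin(head)*np.cos(pitch),-np.sin(pitch)])
    y=np.array([-np.sin(head),np.cos(head),0]); x=np.cross(y,z)
    return np.array(gp)-.003*z, np.stack([x,y,z],1)
def delta(p,M):
    st=r.get_state(); C=R.from_quat(st['eef_rot']).as_matrix()
    print('clk',round(st['clock'],2),'dp',np.round(C.T@(p-st['tool_pos'])*1000,1),'tw',np.round(R.from_matrix(C.T@M).as_rotvec(),3),'F',np.round(st['contact_force'],1),'open',round(st['opening'],3),'ff',round(st['finger_force'],1))
E
python3 - <<'E'
from h import *
s,T,P=cam('wrist','w0.png')
for t in ['mat','low_jar','tray']: print(t,find('wrist',T,t))
for c in ['scene','side','wrist']:
    if c!='wrist': s,T,P=cam(c)
    q=P[(P[...,0]>.63)&(P[...,0]<.72)&(P[...,1]>-.08)&(P[...,1]<.32)&(abs(P[...,2]-.06)<.004)]
    k=np.ones(len(q),bool)
    for _ in range(6):
        f=np.polyfit(q[k,1],q[k,0],1); e=q[:,0]-np.polyval(f,q[:,1]); k=abs(e)<.008
    if len(q)>20: print(c,k.sum(),'ledge-top mid x at y=.235',np.polyval(f,.235),'slope',f[0],'z',q[k,2].mean(),'y rng',np.percentile(q[k,1],[0,2,98,100]))
    px=s['pixels'].astype(int)
    m=(abs(P[...,0]-.63)<.07)&(abs(P[...,1]-.235)<.08)&(abs(P[...,2]-.016)<.004)
    br=px.sum(-1); mm=m&(br>np.percentile(br[m],40)) if m.sum() else m
    if m.sum()>50:
        print(' br pct',np.percentile(br[m],[5,25,50,75,95]))
        q=P[m&(br>230)]
        if len(q)>20:print(' mat',len(q),np.median(q,0),cv2.minAreaRect((q[:,:2]*1000).astype(np.float32)))
a=np.deg2rad(47)
# bottle hover: heading 47deg, pitch 63deg
for h in (.15,.03):
    print('hover',h); delta(*pose(a,np.deg2rad(63),[.379,-.296,h]))
E
```

```text
mat []
low_jar [(0.94, [0.625, 0.131, 0.087])]
tray [(0.88, [0.581, 0.097, 0.01])]
scene 283 ledge-top mid x at y=.235 0.6780392733915576 slope 0.06299347814026979 z 0.05937323521960494 y rng [-0.03945987 -0.0357531   0.29023159  0.2972783 ]
 br pct [113.   263.75 378.   400.   414.  ]
 mat 286 [0.63164964 0.24102644 0.01523118] ((609.8495483398438, 236.28248596191406), (128.49093627929688, 92.70011901855469), 87.43563079833984)
side 210 ledge-top mid x at y=.235 0.6748374989309679 slope 0.06375046812273037 z 0.059776668146141444 y rng [0.03061833 0.03931002 0.29634895 0.30092145]
 br pct [144. 172. 231. 380. 404.]
 mat 517 [0.6303011  0.23509572 0.01596299] ((630.5518798828125, 233.42982482910156), (85.68960571289062, 82.35163116455078), 85.623046875)
wrist 210 ledge-top mid x at y=.235 0.6748374989309679 slope 0.06375046812273037 z 0.059776668146141444 y rng [0.03061833 0.03931002 0.29634895 0.30092145]
 br pct [144. 172. 231. 380. 404.]
 mat 517 [0.6303011  0.23509572 0.01596299] ((630.5518798828125, 233.42982482910156), (85.68960571289062, 82.35163116455078), 85.623046875)
hover 0.15
clk 1.3 dp [-297.  -246.9  108. ] tw [-0.561 -0.221 -2.336] F [0.7 0.4 0.3] open 1.003 ff 0.0
hover 0.03
clk 1.3 dp [-297.  -246.9  228. ] tw [-0.561 -0.221 -2.336] F [0.7 0.4 0.3] open 1.003 ff 0.0
```

View pics/w0.png

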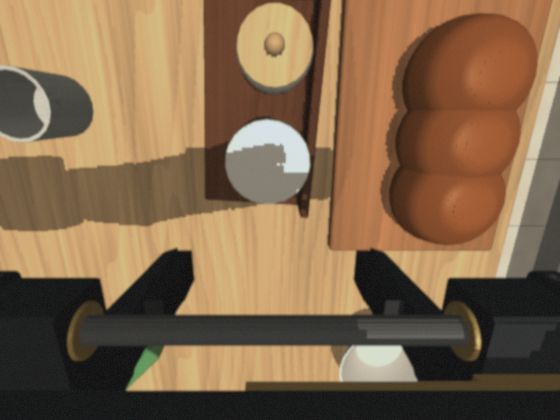

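The wrist view shows the tall jar at (268,160) and the low jar at (275,45). The mat is out of view above the frame, and the ledge runs down the right side near column 315. The tray yaw is about -3.6°.

Run:
```python
from h import *
d=np.deg2rad
delta(*pose(d(227),d(117),[.379,-.296,.15]))
delta(*pose(d(227),d(117),[.379,-.296,.15])) if 0 else None
delta(*pose(d(227),d(90),[.379,-.296,.26]))
```

```text
clk 1.3 dp [-297.  -246.9  108. ] tw [-0.177  0.449  0.736] F [0.7 0.4 0.3] open 1.003 ff 0.0
clk 1.3 dp [-296.  -246.    -2.3] tw [ 0.   -0.    0.75] F [0.7 0.4 0.3] open 1.003 ff 0.0
```

Request:
step_arm([
  {"dp": [-50, -41, 0], "twist": [0, 0, 0.12], "hand": 1},
  {"dp": [-100, -82, 0], "twist": [0, 0, 0.24], "hand": 1},
  {"dp": [-145, -120, 10], "twist": [-0.06, 0.1, 0.38], "hand": 1},
  {"dp": [-190, -160, 20], "twist": [-0.09, 0.2, 0.52], "hand": 1},
  {"dp": [-235, -196, 40], "twist": [-0.12, 0.3, 0.64], "hand": 1},
])

```text
clock: 1.92
tool_pos: [0.4316, -0.2332, 0.2227]
eef_rot: [0.882, 0.444, 0.143, -0.06]
contact_force: [0.5, -0.5, 0.3]
opening: 0.998
finger_force: 0.0
```

Run:
```python
from h import *
d=np.deg2rad
delta(*pose(d(227),d(117),[.379,-.296,.14]))
```

```text
clk 1.93 dp [-103.6   -6.5   50.7] tw [-0.021  0.16   0.109] F [ 0.5 -0.5  0.3] open 0.998 ff 0.0
```

Request:
step_arm([
  {"dp": [-35, -2, 17], "twist": [-0.01, 0.05, 0.04], "hand": 1},
  {"dp": [-70, -4, 34], "twist": [-0.015, 0.11, 0.07], "hand": 1},
  {"dp": [-103.6, -6.5, 50.7], "twist": [-0.021, 0.16, 0.109], "hand": 1},
  {"dp": [-103.6, -6.5, 50.7], "twist": [-0.021, 0.16, 0.109], "hand": 1},
])

```text
clock: 2.42
tool_pos: [0.3757, -0.2979, 0.1399]
eef_rot: [0.893, 0.386, 0.212, -0.096]
contact_force: [0.4, 0.1, 1.1]
opening: 0.999
finger_force: 0.0
```

Run:
```python
from h import *
d=np.deg2rad
delta(*pose(d(227),d(117),[.379,-.296,.14]))
s,T,P=cam('wrist','w1.png')
px=s['pixels'].astype(int); g=(px[...,1]>px[...,0]*1.4)&(px[...,1]>px[...,2]*1.4)&(px[...,1]>40)
Q=P[g&(abs(P[...,0]-.4)<.2)&(abs(P[...,1]+.27)<.2)]
t=Q[(Q[:,2]>.055)&(Q[:,2]<.066)]
if len(t)>50: print(len(t),t.mean(0),cv2.minAreaRect((t[:,:2]*1000).astype(np.float32)))
u=np.array([np.cos(d(47)),np.sin(d(47))]); n=np.array([-u[1],u[0]])
for nm,q in (('all',Q),('top',t)):
    print(nm,'along',np.percentile(q[:,:2]@u,[0,1,99,100]),'across',np.percentile(q[:,:2]@n,[1,50,99]))
print('my gp along/across',[.379,-.296]@u,[.379,-.296]@n)
print(find('wrist',T,'bottle'))
```

```text
clk 2.42 dp [ 3.3  1.1 -1.5] tw [-0.005  0.003 -0.006] F [0.4 0.1 1.1] open 0.999 ff 0.0
10429 [ 0.40691557 -0.26387788  0.05936937] ((407.4231262207031, -264.2853088378906), (115.01205444335938, 57.16761016845703), 47.39891815185547)
all along [-0.04241838 -0.03847028  0.14035535  0.14195778] across [-0.50577428 -0.47768718 -0.45069345]
top along [0.02704268 0.03023345 0.14054075 0.14195778] across [-0.50591598 -0.47760485 -0.4505277 ]
my gp along/across 0.04199668278441246 -0.4790545674921652
[(0.87, [0.399, -0.272, 0.063])]
```

View pics/w1.png

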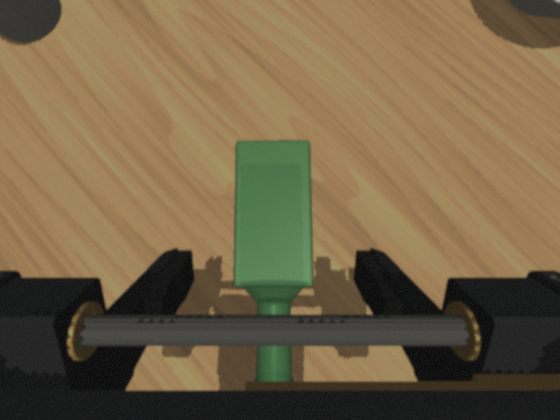

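The wrist view shows the bottle centred between the fingers: body from (236,140) to (311,287), neck below it near (274,340). The grasp line is good, so I'll descend.

Run:
```python
from h import *
d=np.deg2rad
u=np.array([np.cos(d(47)),np.sin(d(47))]); n=np.array([-u[1],u[0]]); g=.0415*u-.478*n; print(g)
for h in (.08,.03): delta(*pose(d(227.3),d(117),[*g,h]))
```

```text
[ 0.37789    -0.29564404]
clk 2.52 dp [-29.4  -0.3  52.2] tw [-0.002  0.001 -0.002] F [0.2 0.6 0.5] open 0.997 ff 0.0
clk 2.52 dp [-52.   -0.2  96.8] tw [-0.002  0.001 -0.002] F [0.2 0.6 0.5] open 0.997 ff 0.0
```

Request:
step_arm([
  {"dp": [-15, 0, 26], "twist": [0, 0, 0], "hand": 1},
  {"dp": [-29, 0, 52], "twist": [0, 0, 0], "hand": 1},
  {"dp": [-41, 0, 76], "twist": [0, 0, 0], "hand": 1},
  {"dp": [-52, 0, 97], "twist": [0, 0, 0], "hand": 1},
  {"dp": [-52, 0, 97], "twist": [0, 0, 0], "hand": 1},
])

```text
clock: 3.15
tool_pos: [0.378, -0.2955, 0.0324]
eef_rot: [0.891, 0.391, 0.212, -0.095]
contact_force: [-0.5, 0.9, 0.2]
opening: 1.0
finger_force: 0.0
```

Run:
```python
from h import *
d=np.deg2rad
delta(*pose(d(227.3),d(117),[.3779,-.2956,.03]))
```

```text
clk 3.15 dp [-1.2 -0.1 -0.9] tw [-0.004  0.001  0.001] F [-0.5  0.9  0.2] open 1.0 ff 0.0
```

Close gently, then firm up.

Request:
step_arm([
  {"dp": [0, 0, 0], "twist": [0, 0, 0], "hand": 0.2},
  {"dp": [0, 0, 0], "twist": [0, 0, 0], "hand": 0.2},
  {"dp": [0, 0, 0], "twist": [0, 0, 0], "hand": 0.2},
  {"dp": [0, 0, 0], "twist": [0, 0, 0], "hand": 0.2},
  {"dp": [0, 0, 0], "twist": [0, 0, 0], "hand": 0.2},
], force=15)

```text
clock: 3.78
tool_pos: [0.3767, -0.2967, 0.0331]
eef_rot: [0.891, 0.39, 0.213, -0.095]
contact_force: [-1.9, -0.9, 5.9]
opening: 0.679
finger_force: 15.0
```

Request:
step_arm([
  {"dp": [0, 0, 0], "twist": [0, 0, 0], "hand": -1},
  {"dp": [0, 0, 0], "twist": [0, 0, 0], "hand": -1},
  {"dp": [0, 0, 0], "twist": [0, 0, 0], "hand": -1},
], force=45)

```text
clock: 4.15
tool_pos: [0.3767, -0.2967, 0.033]
eef_rot: [0.891, 0.39, 0.213, -0.095]
contact_force: [-2.4, -0.1, 6.1]
opening: 0.678
finger_force: 45.0
```

Run:
```python
from h import *
d=np.deg2rad
delta(*pose(d(227.3),d(117),[.3779,-.2956,.03]))
delta(*pose(d(227.3),d(117),[.3779,-.2956,.25]))
```

```text
clk 4.15 dp [0.1 0.1 0.4] tw [-0.002  0.002 -0.001] F [-2.4 -0.1  6.1] open 0.678 ff 45.0
clk 4.15 dp [  99.6   -0.5 -195.7] tw [-0.002  0.002 -0.001] F [-2.4 -0.1  6.1] open 0.678 ff 45.0
```

Request:
step_arm([
  {"dp": [5, 0, -10], "twist": [0, 0, 0], "hand": -1},
  {"dp": [20, 0, -39], "twist": [0, 0, 0], "hand": -1},
  {"dp": [40, 0, -78], "twist": [0, 0, 0], "hand": -1},
  {"dp": [62, 0, -120], "twist": [0, 0, 0], "hand": -1},
  {"dp": [82, 0, -160], "twist": [0, 0, 0], "hand": -1},
])

```text
clock: 4.78
tool_pos: [0.3771, -0.2964, 0.2137]
eef_rot: [0.891, 0.39, 0.212, -0.094]
contact_force: [0.3, -0.9, -4.6]
opening: 0.677
finger_force: 45.0
```

Run:
```python
from h import *
d=np.deg2rad
s,T,P=cam('side','s1.png')
# staged poses
for h,p,g in ((285,117,[.42,-.20,.26]),(320,100,[.45,-.1,.28]),(356.4,80,[.48,.0,.30])): delta(*pose(d(h),d(p),g))
```

```text
clk 4.83 dp [107.8 -34.7   4.8] tw [ 0.459  0.005 -0.896] F [1.8 1.  0.1] open 0.678 ff 45.0
clk 4.83 dp [201.4 -81.   29.2] tw [ 0.516 -0.223 -1.538] F [1.8 1.  0.1] open 0.678 ff 45.0
clk 4.83 dp [ 294.  -127.6   53.4] tw [ 0.335 -0.337 -2.251] F [1.8 1.  0.1] open 0.678 ff 45.0
```

View pics/s1.png

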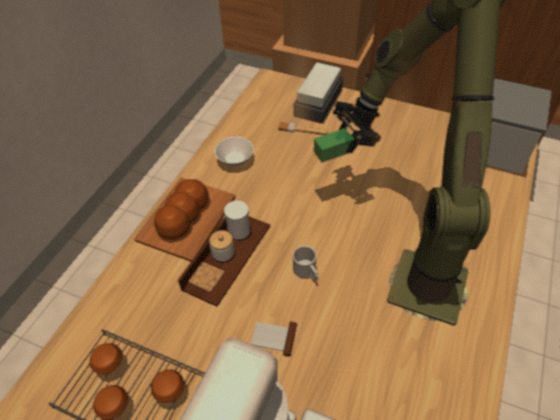

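The side view shows the bottle held level in the gripper at (335,145), clear of the table. Next I'll turn it towards the tray.

Request:
step_arm([
  {"dp": [20, -7, 1], "twist": [0.09, 0.001, -0.17], "hand": -1},
  {"dp": [42, -14, 2], "twist": [0.18, 0.002, -0.34], "hand": -1},
  {"dp": [64, -21, 3], "twist": [0.27, 0.003, -0.51], "hand": -1},
  {"dp": [86, -28, 4], "twist": [0.36, 0.004, -0.68], "hand": -1},
  {"dp": [108, -35, 5], "twist": [0.44, 0.005, -0.85], "hand": -1},
])

```text
clock: 5.45
tool_pos: [0.4188, -0.2005, 0.2563]
eef_rot: [0.617, 0.751, 0.147, -0.186]
contact_force: [-0.2, 0.4, -5.3]
opening: 0.678
finger_force: 45.0
```

Run:
```python
from h import *
d=np.deg2rad
for h,p,g in ((330,110,[.45,-.08,.28]),(356.4,90,[.48,.05,.30])): delta(*pose(d(h),d(p),g))
```

```text
clk 5.45 dp [111.3  54.8  27.4] tw [ 0.336 -0.125 -0.782] F [-0.2  0.4 -5.3] open 0.678 ff 45.0
clk 5.45 dp [229.3 108.7  65.5] tw [ 0.307 -0.413 -1.286] F [-0.2  0.4 -5.3] open 0.678 ff 45.0
```

Request:
step_arm([
  {"dp": [22, 11, 5], "twist": [0.067, -0.025, -0.156], "hand": -1},
  {"dp": [44, 22, 11], "twist": [0.134, -0.05, -0.313], "hand": -1},
  {"dp": [67, 33, 16], "twist": [0.2, -0.075, -0.47], "hand": -1},
  {"dp": [89, 44, 22], "twist": [0.27, -0.1, -0.626], "hand": -1},
  {"dp": [111, 55, 27], "twist": [0.336, -0.125, -0.782], "hand": -1},
])

```text
clock: 6.08
tool_pos: [0.452, -0.0806, 0.2832]
eef_rot: [0.255, 0.951, 0.045, -0.167]
contact_force: [-0.4, -0.3, -4.7]
opening: 0.677
finger_force: 45.0
```

Run:
```python
from h import *
d=np.deg2rad
for h,p,g in ((356.4,85,[.48,.08,.30]),(356.4,27,[.50,.22,.28])): delta(*pose(d(h),d(p),g))
```

```text
clk 6.08 dp [ 59.6 153.    0.6] tw [ 0.06  -0.428 -0.46 ] F [-0.4 -0.3 -4.7] open 0.677 ff 45.0
clk 6.08 dp [103.7 283.2  39.6] tw [-0.184 -1.42  -0.467] F [-0.4 -0.3 -4.7] open 0.677 ff 45.0
```

Request:
step_arm([
  {"dp": [12, 31, 0], "twist": [0.012, -0.086, -0.092], "hand": -1},
  {"dp": [24, 61, 0], "twist": [0.024, -0.171, -0.184], "hand": -1},
  {"dp": [36, 92, 0], "twist": [0.036, -0.257, -0.276], "hand": -1},
  {"dp": [48, 122, 0], "twist": [0.048, -0.342, -0.368], "hand": -1},
  {"dp": [60, 153, 1], "twist": [0.06, -0.428, -0.46], "hand": -1},
])

```text
clock: 6.7
tool_pos: [0.4795, 0.0803, 0.303]
eef_rot: [0.033, 0.998, -0.001, 0.044]
contact_force: [0.3, -0.7, -4.4]
opening: 0.676
finger_force: 45.0
```

Run:
```python
from h import *
d=np.deg2rad
for h,p,g in ((356.4,40,[.50,.19,.28]),(356.4,27,[.53,.24,.25])): delta(*pose(d(h),d(p),g))
print(r.get_state()['q'])
```

```text
clk 6.7 dp [ -9.1 110.8  22.1] tw [-0.001 -0.784 -0.002] F [ 0.3 -0.7 -4.4] open 0.676 ff 45.0
clk 6.7 dp [-32.5 162.6  54.9] tw [-1.000e-03 -1.011e+00 -2.000e-03] F [ 0.3 -0.7 -4.4] open 0.676 ff 45.0
[ 0.28393901  0.52333336 -0.86448288  1.96856974  0.60934151  0.83124341
  0.5900716 ]
```

Request:
step_arm([
  {"dp": [-2, 22, 4], "twist": [0, -0.157, 0], "hand": -1},
  {"dp": [-4, 44, 9], "twist": [0, -0.314, 0], "hand": -1},
  {"dp": [-5, 66, 13], "twist": [0, -0.47, 0], "hand": -1},
  {"dp": [-7, 88, 18], "twist": [0, -0.627, 0], "hand": -1},
  {"dp": [-9, 111, 22], "twist": [0, -0.784, 0], "hand": -1},
])

```text
clock: 7.32
tool_pos: [0.4957, 0.1578, 0.2816]
eef_rot: [0.04, 0.951, -0.04, 0.303]
contact_force: [0.5, -1.0, -3.5]
opening: 0.68
finger_force: 45.0
```

Run:
```python
from h import *
d=np.deg2rad
for h,p,g in ((356.4,27,[.53,.24,.25]),): delta(*pose(d(h),d(p),g))
print(r.get_state()['q'])
```

```text
clk 7.33 dp [-3.9 86.6 34.6] tw [-0.062 -0.48   0.014] F [ 0.5 -1.  -3.5] open 0.68 ff 45.0
[-0.33499727  0.48255819 -0.4684322   2.31347928  1.66223356  0.68018584
 -0.74965343]
```

Request:
step_arm([
  {"dp": [-1, 20, 7], "twist": [-0.062, -0.11, 0.014], "hand": -1},
  {"dp": [-2, 40, 14], "twist": [-0.062, -0.2, 0.014], "hand": -1},
  {"dp": [-3, 60, 21], "twist": [-0.062, -0.3, 0.014], "hand": -1},
  {"dp": [-4, 75, 28], "twist": [-0.062, -0.4, 0.014], "hand": -1},
  {"dp": [-4, 87, 35], "twist": [-0.062, -0.48, 0.014], "hand": -1},
])

```text
clock: 7.95
tool_pos: [0.5274, 0.2425, 0.2498]
eef_rot: [0.025, 0.853, -0.015, 0.521]
contact_force: [-0.1, 0.1, -5.0]
opening: 0.677
finger_force: 45.0
```

Run:
```python
from h import *
d=np.deg2rad
for h,p,g in ((356.4,27,[.53,.24,.25]),): delta(*pose(d(h),d(p),g))
print(r.get_state()['q'])
```

```text
clk 7.95 dp [-1.4 -2.4 -0.6] tw [ 0.003 -0.004  0.001] F [-0.1  0.1 -5. ] open 0.677 ff 45.0
[-0.62398329  0.84729176 -0.48245509  2.45224195  2.07745457  1.45113316
 -1.47104012]
```

Run:
```python
from h import *
d=np.deg2rad
yaw=d(-3.6); tx=np.array([np.cos(yaw),np.sin(yaw)]); ty=np.array([-tx[1],tx[0]])
for c in ['scene','side','wrist']:
    s,T,P=cam(c,c+'2.png'); print(c,'mat',find(c,T,'mat'))
    px=s['pixels'].astype(int); g=(px[...,1]>px[...,0]*1.4)&(px[...,1]>px[...,2]*1.4)&(px[...,1]>40)
    Q=P[g&(abs(P[...,0]-.53)<.15)&(abs(P[...,1]-.24)<.15)]
    if len(Q)>50:
        # normals via plane fits by local clustering
        zs=np.percentile(Q[:,2],[1,99]); print(' green',len(Q),zs, np.median(Q,0))
        for lo in np.arange(.15,.26,.02):
            q=Q[(Q[:,2]>lo)&(Q[:,2]<lo+.02)]
            if len(q)>20: print('  z',round(lo,2),len(q),'tx',np.round(np.percentile(q[:,:2]@tx,[3,97]),4),'ty',np.round(np.percentile(q[:,:2]@ty,[3,97]),4), 'pca',)
    # mat by brightness
    br=px.sum(-1); m=(abs(P[...,0]-.63)<.06)&(abs(P[...,1]-.235)<.06)&(abs(P[...,2]-.016)<.003)&(br>300)
    q=P[m]
    if len(q)>50: print(' mat',len(q),'tx',np.percentile(q[:,:2]@tx,[1,3,50,97,99]),'ty',np.percentile(q[:,:2]@ty,[1,3,50,97,99]),'z',np.median(q[:,2]))
    e=P[(P[...,0]>.63)&(P[...,0]<.72)&(P[...,1]>-.08)&(P[...,1]<.34)&(abs(P[...,2]-.06)<.003)]
    if len(e)>20:
        X=e[:,:2]@tx; k=abs(X-np.median(X))<.02; Y=(e[:,:2]@ty)[k]; print(' ledge tx',np.percentile(X[k],[2,50,98]),'ty',np.percentile(Y,[0.5,99.5]))
a=[cv2.imread(f'pics/{c}2.png') for c in ('scene','side','wrist')]
b=np.vstack([np.hstack([cv2.resize(a[0][60:270,260:540],(400,300)),cv2.resize(a[1][150:360,120:400],(400,300))]),np.hstack([cv2.resize(a[2],(400,300)),np.zeros((300,400,3),np.uint8)])])
cv2.imwrite('pics/m2.png',b)
```

```text
scene mat [(0.68, [0.627, 0.236, 0.017])]
 green 380 [0.22408634 0.32416246] [0.54111962 0.2280051  0.26728287]
  z 0.25 206 tx [0.4947 0.5447] ty [0.2436 0.2984] pca
 mat 237 tx [0.57722609 0.58008278 0.61309714 0.63829069 0.63920072] ty [0.23457025 0.23906896 0.2773823  0.30856558 0.31098601] z 0.015705837300181047
 ledge tx [0.64652604 0.66149436 0.66659077] ty [0.00185515 0.33753861]
side mat [(0.93, [0.627, 0.24, 0.016])]
 green 360 [0.16201326 0.32350523] [0.52415743 0.25495049 0.26676591]
  z 0.25 188 tx [0.4914 0.5364] ty [0.2463 0.3065] pca
 mat 389 tx [0.57689242 0.57928033 0.61344877 0.65103268 0.65290504] ty [0.23431243 0.23623314 0.27524863 0.31118205 0.31322808] z 0.01602897819524074
 ledge tx [0.65304251 0.6587476  0.66482771] ty [0.10689203 0.34310823]
wrist mat [(0.77, [0.634, 0.237, 0.013])]
 green 36223 [0.14781789 0.28409058] [0.50067775 0.24088509 0.21215679]
  z 0.15 5315 tx [0.483  0.4852] ty [0.2447 0.2983] pca
  z 0.17 5011 tx [0.4832 0.4854] ty [0.2449 0.2978] pca
  z 0.19 6146 tx [0.4833 0.4856] ty [0.2462 0.2986] pca
  z 0.21 6773 tx [0.4834 0.4858] ty [0.2453 0.2986] pca
  z 0.23 7559 tx [0.4836 0.4861] ty [0.2447 0.2994] pca
  z 0.25 2770 tx [0.4835 0.4862] ty [0.2448 0.2993] pca
 mat 4161 tx [0.59170734 0.59259269 0.61774646 0.65196366 0.6538845 ] ty [0.2340273  0.23559082 0.27304693 0.31076224 0.31231397] z 0.015073415438955962
 ledge tx [0.6559326  0.65979499 0.66528842] ty [0.08696149 0.1987843 ]
```

View pics/m2.png

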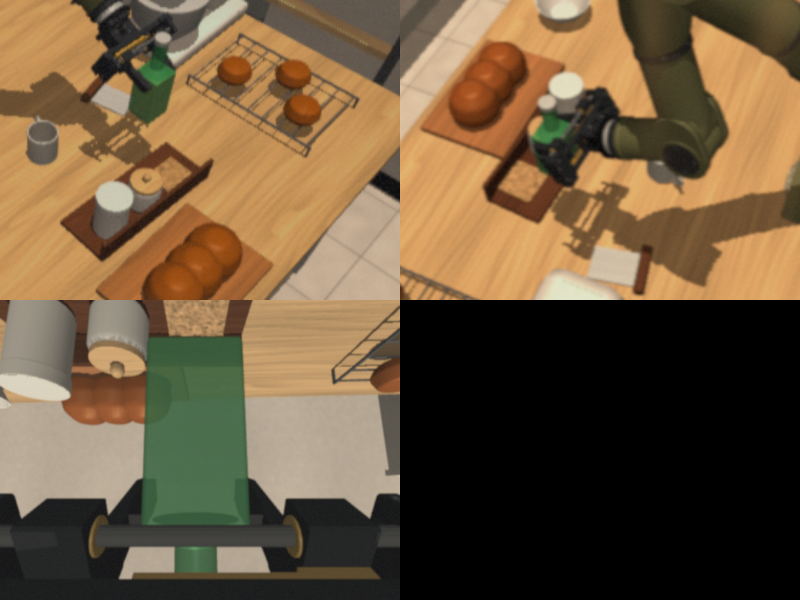

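The composite shows the bottle hanging upright in the gripper. The mat is free at (172,172) in the scene crop, and low jar and tray are undisturbed. I'll check the bottle's tilt and yaw against the ledge.

```bash
cat > chk.py <<'E'
from h import *
def face(P,px,ctr):
    g=(px[...,1]>px[...,0]*1.3)&(px[...,1]>px[...,2]*1.2)&(px[...,1]>40)
    Q=P[g]; Q=Q[np.isfinite(Q[:,0])]
    Q=Q[(Q[:,2]<ctr[2])&(Q[:,2]>ctr[2]-.10)&(np.hypot(*(Q[:,:2]-ctr[:2]).T)<.06)]
    k=np.ones(len(Q),bool)
    for _ in range(8):
        c=Q[k].mean(0); n=np.linalg.svd((Q[k]-c)[::7],full_matrices=False)[2][2]; k=abs((Q-c)@n)<.0015
    n*=np.sign(n[0]); return c,n,k.sum(),Q[k]
E
python3 - <<'E'
from chk import *
d=np.deg2rad
st=r.get_state(); M=R.from_quat(st['eef_rot']).as_matrix(); gp=st['tool_pos']+.003*M[:,2]; print('gp',gp)
s,T,P=cam('wrist'); c,n,k,Q=face(P,s['pixels'].astype(int),gp)
print('face',c,n,k,'yaw',np.degrees(np.arctan2(n[1],n[0])),'tilt(nz)deg',np.degrees(np.arcsin(n[2])))
z=M[:,2];print('tool head',np.degrees(np.arctan2(z[1],z[0])),'pitch',np.degrees(-np.arcsin(z[2])))
tx=np.array([np.cos(d(-3.6)),np.sin(d(-3.6)),0]);ty=np.array([-tx[1],tx[0],0])
for dx,dz in ((.094,0),(.094,-.118)):
    delta(*pose(d(-3.6),d(27),gp+dx*tx+.0015*ty+[0,0,dz]))
E
```

```text
gp [0.53098126 0.2402217  0.25051872]
face [0.50144831 0.24024685 0.20372227] [ 0.99825472 -0.05880062 -0.00547697] 32143 yaw -3.371022140149951 tilt(nz)deg -0.3138089862079541
tool head -3.5702383684386163 pitch 27.18137298211609
clk 8.3 dp [-42.5   1.5  83.6] tw [ 0.    -0.002 -0.001] F [ 0.3  0.6 -3.7] open 0.677 ff 45.0
clk 8.3 dp [ 62.6   1.5 137.4] tw [ 0.    -0.002 -0.001] F [ 0.3  0.6 -3.7] open 0.677 ff 45.0
```

Request:
step_arm([
  {"dp": [-14, 0.5, 28], "twist": [0, 0, 0], "hand": -1},
  {"dp": [-28, 1, 56], "twist": [0, 0, 0], "hand": -1},
  {"dp": [-42.5, 1.5, 83.6], "twist": [0, -0.002, 0], "hand": -1},
  {"dp": [-29, 1.5, 90], "twist": [0, -0.002, 0], "hand": -1},
  {"dp": [-10, 1.5, 100], "twist": [0, -0.002, 0], "hand": -1},
])

```text
clock: 8.93
tool_pos: [0.6217, 0.2362, 0.2152]
eef_rot: [0.027, 0.852, -0.016, 0.522]
contact_force: [-0.5, -0.4, -4.2]
opening: 0.674
finger_force: 45.0
```

```bash
cat > go.py <<'E'
import sys
from chk import *
d=np.deg2rad
st=r.get_state(); M=R.from_quat(st['eef_rot']).as_matrix(); gp=st['tool_pos']+.003*M[:,2]
tx=np.array([np.cos(d(-3.6)),np.sin(d(-3.6)),0]);ty=np.array([-tx[1],tx[0],0])
s,T,P=cam('wrist'); c,n,k,Q=face(P,s['pixels'].astype(int),gp)
print('gp tx',gp@tx,'ty',gp@ty,'z',gp[2],'face tx',c@tx,'ty',np.percentile(Q@ty,[1,99]),'yaw',np.degrees(np.arctan2(n[1],n[0])),'tilt',np.degrees(np.arcsin(n[2])),k)
X,Y,Z=map(float,sys.argv[1:4])
delta(*pose(d(-3.6),d(27),X*tx+Y*ty+np.array([0,0,Z])))
E
# gp tx 0.5148+0.094=0.609
python3 go.py 0.609 0.2747 0.132
```

```text
gp tx 0.6082857134505433 ty 0.27473448400271555 z 0.21378959987826354 face tx 0.5789354893604666 ty [0.24467695 0.30115316] yaw -3.399183204656116 tilt -0.08290833032236139 32206
clk 8.97 dp [68.3  0.2 37.4] tw [ 0.    -0.006  0.002] F [-0.   1.4 -7.4] open 0.677 ff 45.0
```

Request:
step_arm([
  {"dp": [18, 0.2, 10], "twist": [0, -0.004, 0], "hand": -1},
  {"dp": [36, 0.4, 20], "twist": [0, -0.004, 0], "hand": -1},
  {"dp": [54, 0.4, 30], "twist": [0, -0.004, 0], "hand": -1},
  {"dp": [68, 0.4, 37], "twist": [0, -0.004, 0], "hand": -1},
  {"dp": [68, 0.4, 37], "twist": [0, -0.004, 0], "hand": -1},
])

```text
clock: 9.6
tool_pos: [0.6233, 0.2372, 0.1362]
eef_rot: [0.026, 0.852, -0.016, 0.523]
contact_force: [0.3, -0.5, -4.7]
opening: 0.675
finger_force: 45.0
```

```bash
python3 go.py 0.609 0.2750 0.116
```

```text
gp tx 0.6098806983779271 ty 0.2759077044307718 z 0.1348102037921342 face tx 0.5806063690802574 ty [0.24558786 0.30227892] yaw -3.266662027625088 tilt 0.0196961478957284 32341
clk 9.65 dp [18.2 -1.1  7.9] tw [0.002 0.003 0.001] F [ 1.3  0.4 -4.7] open 0.679 ff 45.0
```

Request:
step_arm([
  {"dp": [3, -0.3, 1.5], "twist": [0, 0.002, 0], "hand": -1},
  {"dp": [6, -0.6, 3], "twist": [0, 0.002, 0], "hand": -1},
  {"dp": [8.5, -0.6, 4.3], "twist": [0, 0.002, 0], "hand": -1},
  {"dp": [10.5, -0.6, 5.3], "twist": [0, 0.002, 0], "hand": -1},
  {"dp": [11.5, -0.6, 5.8], "twist": [0, 0.002, 0], "hand": -1},
])

```text
clock: 10.28
tool_pos: [0.6239, 0.2368, 0.1242]
eef_rot: [0.026, 0.852, -0.016, 0.523]
contact_force: [0.3, 0.2, -4.5]
opening: 0.673
finger_force: 45.0
```

Request:
step_arm([
  {"dp": [0.5, 0, 0.25], "twist": [0, 0, 0], "hand": -1},
  {"dp": [0.9, 0, 0.45], "twist": [0, 0, 0], "hand": -1},
])

```text
clock: 10.52
tool_pos: [0.6239, 0.2368, 0.1234]
eef_rot: [0.026, 0.852, -0.016, 0.523]
contact_force: [0.4, -0.8, -4.1]
opening: 0.679
finger_force: 45.0
```

Request:
step_arm([
  {"dp": [0.6, 0, 0.3], "twist": [0, 0, 0], "hand": -1},
  {"dp": [1.2, 0, 0.6], "twist": [0, 0, 0], "hand": -1},
  {"dp": [1.8, 0, 0.9], "twist": [0, 0, 0], "hand": -1},
  {"dp": [1.8, 0, 0.9], "twist": [0, 0, 0], "hand": -1},
])

```text
clock: 11.02
tool_pos: [0.624, 0.2368, 0.1218]
eef_rot: [0.026, 0.852, -0.016, 0.523]
contact_force: [-1.8, -0.3, -1.4]
opening: 0.678
finger_force: 45.0
```

Request:
step_arm([
  {"dp": [0.5, 0, 0.25], "twist": [0, 0, 0], "hand": -1},
  {"dp": [0.9, 0, 0.45], "twist": [0, 0, 0], "hand": -1},
  {"dp": [0.9, 0, 0.45], "twist": [0, 0, 0], "hand": -1},
])

```text
clock: 11.4
tool_pos: [0.6241, 0.2367, 0.1217]
eef_rot: [0.026, 0.851, -0.016, 0.524]
contact_force: [-5.2, -0.8, 5.8]
opening: 0.673
finger_force: 45.0
```

Request:
step_arm([
  {"dp": [-0.5, 0, -0.2], "twist": [0, 0, 0], "hand": -1},
  {"dp": [-0.5, 0, -0.2], "twist": [0, 0, 0], "hand": -1},
])

```text
clock: 11.65
tool_pos: [0.6241, 0.2368, 0.1217]
eef_rot: [0.026, 0.851, -0.016, 0.524]
contact_force: [-4.6, -2.3, 5.3]
opening: 0.676
finger_force: 45.0
```

```bash
python3 go.py 0.623 0.2747 0.1203
```

```text
gp tx 0.6107161382179052 ty 0.2754993385604666 z 0.12031655008839152 face tx 0.5813732488635613 ty [0.24530911 0.30204424] yaw -3.336274090033665 tilt -0.11071567604545747 32459
clk 11.7 dp [-5.5 -0.8 11. ] tw [0.001 0.004 0.   ] F [-5.1 -1.5  5.4] open 0.675 ff 45.0
```

Request:
step_arm([
  {"dp": [-1.4, -0.2, 1.8], "twist": [0, 0, 0], "hand": -1},
  {"dp": [-2.3, -0.3, 3.6], "twist": [0, 0, 0], "hand": -1},
  {"dp": [-3.2, -0.4, 5.4], "twist": [0, 0, 0], "hand": -1},
  {"dp": [-4.1, -0.4, 7.2], "twist": [0, 0, 0], "hand": -1},
  {"dp": [-4.6, -0.4, 8], "twist": [0, 0, 0], "hand": -1},
])

```text
clock: 12.32
tool_pos: [0.6332, 0.2364, 0.1217]
eef_rot: [0.026, 0.852, -0.015, 0.523]
contact_force: [-5.2, -0.4, 5.3]
opening: 0.678
finger_force: 45.0
```

Request:
step_arm([
  {"dp": [-0.4, 0, 0.8], "twist": [0, 0, 0], "hand": -1},
  {"dp": [-0.8, 0, 1.6], "twist": [0, 0, 0], "hand": -1},
  {"dp": [-0.8, 0, 1.6], "twist": [0, 0, 0], "hand": -1},
])

```text
clock: 12.7
tool_pos: [0.635, 0.2362, 0.1217]
eef_rot: [0.026, 0.852, -0.015, 0.523]
contact_force: [-4.8, -0.2, 5.0]
opening: 0.678
finger_force: 45.0
```

```bash
python3 go.py 0.623 0.2747 0.1203
```

```text
gp tx 0.6216411652712729 ty 0.27558290880399217 z 0.12030459540577658 face tx 0.5922683785531987 ty [0.24539677 0.30214349] yaw -3.2779290315394602 tilt -0.11485526289895766 32431
clk 12.75 dp [-0.6 -0.9  1.2] tw [0.002 0.003 0.   ] F [-4.4  0.   5.5] open 0.679 ff 45.0
```

Request:
step_arm([
  {"dp": [-0.4, -0.2, 0.7], "twist": [0, 0, 0], "hand": -1},
  {"dp": [-0.8, -0.4, 1.4], "twist": [0, 0, 0], "hand": -1},
  {"dp": [-0.8, -0.4, 1.4], "twist": [0, 0, 0], "hand": -1},
])

```text
clock: 13.12
tool_pos: [0.6364, 0.236, 0.1217]
eef_rot: [0.026, 0.852, -0.015, 0.523]
contact_force: [-4.9, 1.3, 5.4]
opening: 0.68
finger_force: 45.0
```

Request:
step_arm([
  {"dp": [-0.3, 0, 0.6], "twist": [0, 0, 0], "hand": -1},
  {"dp": [-0.5, 0, 1], "twist": [0, 0, 0], "hand": -1},
  {"dp": [-0.5, 0, 1], "twist": [0, 0, 0], "hand": -1},
])

```text
clock: 13.5
tool_pos: [0.6375, 0.2358, 0.1217]
eef_rot: [0.026, 0.852, -0.015, 0.523]
contact_force: [-5.5, 0.5, 4.9]
opening: 0.676
finger_force: 45.0
```

Request:
step_arm([
  {"dp": [-0.3, 0, 0.6], "twist": [0, 0, 0], "hand": -1},
  {"dp": [-0.5, 0, 1], "twist": [0, 0, 0], "hand": -1},
  {"dp": [-0.5, 0, 1], "twist": [0, 0, 0], "hand": -1},
])

```text
clock: 13.88
tool_pos: [0.6387, 0.2357, 0.1217]
eef_rot: [0.026, 0.852, -0.015, 0.523]
contact_force: [-6.3, 0.5, 5.5]
opening: 0.683
finger_force: 45.0
```

Request:
step_arm([
  {"dp": [-0.3, 0, 0.6], "twist": [0, 0, 0], "hand": -1},
  {"dp": [-0.5, 0, 1], "twist": [0, 0, 0], "hand": -1},
  {"dp": [-0.5, 0, 1], "twist": [0, 0, 0], "hand": -1},
])

```text
clock: 14.25
tool_pos: [0.6394, 0.2357, 0.1217]
eef_rot: [0.026, 0.852, -0.015, 0.523]
contact_force: [-7.4, -0.2, 7.2]
opening: 0.674
finger_force: 45.0
```

```bash
python3 go.py 0.623 0.2747 0.1203
```

```text
gp tx 0.6259910461573833 ty 0.27535684222713436 z 0.12036880447428296 face tx 0.5965233492882682 ty [0.24517283 0.30189386] yaw -3.2450550701923206 tilt -0.22299493686806718 32465
clk 14.3 dp [ 1.4 -0.7 -2.6] tw [0.003 0.002 0.   ] F [-7.4 -0.1  7.1] open 0.673 ff 45.0
```

Request:
step_arm([
  {"dp": [-0.3, 0, 0.6], "twist": [0, 0, 0], "hand": -1},
  {"dp": [-0.5, 0, 1], "twist": [0, 0, 0], "hand": -1},
  {"dp": [-0.5, 0, 1], "twist": [0, 0, 0], "hand": -1},
])

```text
clock: 14.68
tool_pos: [0.6396, 0.2357, 0.1218]
eef_rot: [0.026, 0.852, -0.015, 0.522]
contact_force: [-14.5, -0.7, 11.9]
opening: 0.677
finger_force: 45.0
```

Request:
step_arm([
  {"dp": [-0.3, 0, 0.6], "twist": [0, 0, 0], "hand": -1},
  {"dp": [-0.5, 0, 1], "twist": [0, 0, 0], "hand": -1},
  {"dp": [-0.5, 0, 1], "twist": [0, 0, 0], "hand": -1},
])

```text
clock: 15.05
tool_pos: [0.6398, 0.2357, 0.1218]
eef_rot: [0.025, 0.852, -0.015, 0.522]
contact_force: [-20.2, -0.4, 14.2]
opening: 0.683
finger_force: 45.0
```

```bash
python3 go.py 0.623 0.2747 0.1203
```

```text
gp tx 0.6263718704867377 ty 0.275383764171279 z 0.12043660160247241 face tx 0.5966545748896634 ty [0.24515594 0.30193566] yaw -3.2776876186940456 tilt -0.5057154807860407 32561
clk 15.1 dp [ 1.7 -0.7 -2.9] tw [ 0.003 -0.001  0.001] F [-18.6  -0.1  14.5] open 0.68 ff 45.0
```

Request:
step_arm([
  {"dp": [0.6, 0, -1.0], "twist": [0, 0, 0], "hand": -1},
  {"dp": [0.6, 0, -1.2], "twist": [0, 0, 0], "hand": -1},
  {"dp": [0.6, 0, -1.2], "twist": [0, 0, 0], "hand": -1},
])

```text
clock: 15.48
tool_pos: [0.6395, 0.2357, 0.1218]
eef_rot: [0.026, 0.852, -0.015, 0.523]
contact_force: [-12.0, 0.2, 10.6]
opening: 0.675
finger_force: 45.0
```

Request:
step_arm([
  {"dp": [0, 0, 0], "twist": [0, 0, 0], "hand": -1},
  {"dp": [0, 0, 0], "twist": [0, 0, 0], "hand": -1},
  {"dp": [0, 0, 0], "twist": [0, 0, 0], "hand": -1},
], force=5)

```text
clock: 15.85
tool_pos: [0.6405, 0.2355, 0.1215]
eef_rot: [0.026, 0.852, -0.016, 0.523]
contact_force: [-5.6, 1.8, 4.7]
opening: 0.682
finger_force: 5.0
```

Request:
step_arm([
  {"dp": [0, 0, 0], "twist": [0, 0, 0], "hand": 0.5},
  {"dp": [0, 0, 0], "twist": [0, 0, 0], "hand": 0.5},
  {"dp": [0, 0, 0], "twist": [0, 0, 0], "hand": 0.55},
])

```text
clock: 16.23
tool_pos: [0.641, 0.2347, 0.1212]
eef_rot: [0.026, 0.852, -0.016, 0.523]
contact_force: [-0.6, -0.3, -0.0]
opening: 0.775
finger_force: 0.0
```

```bash
python3 go.py 0.623 0.2747 0.1203
```

```text
gp tx 0.6276362052313672 ty 0.27449004277591754 z 0.11982326275242156 face tx 0.5960504445519432 ty [0.24533201 0.30198094] yaw -3.570056940782134 tilt -0.021483771701003275 33520
clk 16.27 dp [ 1.7  0.2 -4.3] tw [0.001 0.002 0.001] F [ 0.  -0.1  0.4] open 0.776 ff 0.0
```

Request:
step_arm([
  {"dp": [0, 0, -10], "twist": [0, 0, 0], "hand": 0.55},
  {"dp": [0, 0, -25], "twist": [0, 0, 0], "hand": 0.55},
  {"dp": [0, 0, -45], "twist": [0, 0, 0], "hand": 0.55},
  {"dp": [0, 0, -75], "twist": [0, 0, 0], "hand": 0.55},
  {"dp": [0, 0, -105], "twist": [0, 0, 0], "hand": 0.55},
])

```text
clock: 16.9
tool_pos: [0.5458, 0.2409, 0.1698]
eef_rot: [0.026, 0.852, -0.016, 0.523]
contact_force: [-0.7, 0.2, 0.1]
opening: 0.777
finger_force: 0.0
```

```bash
cat > v.py <<'E'
import sys
from chk import *
d=np.deg2rad
tx=np.array([np.cos(d(-3.6)),np.sin(d(-3.6)),0]);ty=np.array([-tx[1],tx[0],0])
s,T,P=cam('wrist','w4.png'); c,n,k,Q=face(P,s['pixels'].astype(int),(.595+.03)*tx+.2737*ty+np.array([0,0,.125]))
print('face tx',c@tx,'ty',np.percentile(Q@ty,[1,99]),'yaw',np.degrees(np.arctan2(n[1],n[0])),'tilt',np.degrees(np.arcsin(n[2])),k)
m=(abs(P[...,2]-.016)<.0025)&(P@tx<.596)&(P@tx>.57)&(abs(P@ty-.2733)<.06)&(s['pixels'].astype(int).sum(-1)>300)
q=P[m]; print('mat ty',np.percentile(q@ty,[1,3,50,97,99]) if len(q) else 0,'bot z',np.percentile(Q[:,2],[1,99]))
e=P[(abs(P[...,2]-.06)<.003)&(P@tx>.63)&(P@tx<.69)]
if len(e): print('ledge',len(e),np.percentile(e@tx,[2,50,98]),np.percentile(e@ty,[1,99]))
for cc in ('scene','side'):
    s,T,P=cam(cc,cc+'4.png')
    for t in ['tall_jar','low_jar','measuring_cup','bottle']: print(cc,t,find(cc,T,t)[:1])
a=[cv2.imread(f'pics/{c}4.png') for c in ('scene','side','wrist')]
b=np.vstack([np.hstack([cv2.resize(a[0][60:270,260:540],(400,300)),cv2.resize(a[1][150:360,120:400],(400,300))]),np.hstack([cv2.resize(a[2],(400,300)),np.zeros((300,400,3),np.uint8)])])
cv2.imwrite('pics/m4.png',b)
E
python3 v.py
```

```text
face tx 0.5960131037593045 ty [0.24557866 0.30191182] yaw -3.5511902325262565 tilt -0.038692467062140044 9778
mat ty [0.23373219 0.23493207 0.26871537 0.31065059 0.31219672] bot z [0.02622466 0.1241691 ]
ledge 416 [0.63264849 0.65797824 0.6632297 ] [0.08806393 0.34121444]
scene tall_jar [(0.79, [0.624, 0.014, 0.117])]
scene low_jar [(0.72, [0.635, 0.125, 0.085])]
scene measuring_cup [(0.56, [0.372, 0.085, 0.046])]
scene bottle [(0.56, [0.648, 0.216, 0.123])]
side tall_jar [(0.58, [0.61, 0.054, 0.113])]
side low_jar [(0.63, [0.618, 0.148, 0.088])]
side measuring_cup [(0.41, [0.608, 0.052, 0.112])]
side bottle [(0.86, [0.628, 0.25, 0.126])][ WARN:0@2.944] global loadsave.cpp:275 findDecoder imread_('pics/wrist4.png'): can't open/read file: check file path/integrity
Traceback (most recent call last):
  File "v.py", line 15, in <module>
    b=np.vstack([np.hstack([cv2.resize(a[0][60:270,260:540],(400,300)),cv2.resize(a[1][150:360,120:400],(400,300))]),np.hstack([cv2.resize(a[2],(400,300)),np.zeros((300,400,3),np.uint8)])])
                                                                                                                                ~~~~~~~~~~^^^^^^^^^^^^^^^^
cv2.error: OpenCV(4.12.0) /io/opencv/modules/imgproc/src/resize.cpp:4208: error: (-215:Assertion failed) !ssize.empty() in function 'resize'
```

```bash
python3 -c "
import cv2,numpy as np
a=[cv2.imread(f'pics/{c}4.png') for c in ('scene','side','w')]
cv2.imwrite('pics/m4.png',np.hstack([cv2.resize(a[0][90:230,290:450],(400,350)),cv2.resize(a[1][200:320,160:300],(400,350))]))"
```

```text
(no output)
```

View pics/m4.png

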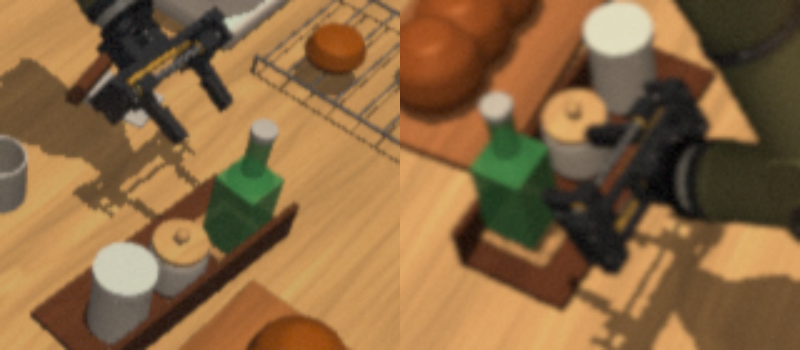

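The bottle stands upright on the mat against the ledge: at (245,200) in the scene crop and (512,180) in the side crop. The jars haven't moved and the gripper is clear.

```bash
python3 -c "
from plant import r
print(r.finish_job())"
```

```text
the job is handed in; nothing more can be done
None
```

The bottle now stands upright on the cork mat, less than 1 mm off centre, with its back face against the ledge to within a few tenths of a millimetre by my measurement; nothing else on the table looked disturbed, and the job is handed in.

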